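Push a chipped mortar through the flap of the broken-ware bin

ROBOT

A 6-joint arm with a two-finger parallel gripper is mounted at the origin on the work surface. World frame = base frame: x ahead of the robot, y to its left, z up, the work surface at z = 0. Lengths are in m, angles in rad, forces in N, time in s.
With the tool pointing down it reaches from about 0.35 to 0.85 m from the base axis. Payload 8.1 kg.
Tool frame: the origin (TCP) lies at the very end of the fingers, on their centre line; the grasp point (between the pads) lies 19 mm behind it; z points along the fingers, y is the direction in which the jaws open and shut (so a half turn about z gives the same grasp; the last joint's range is limited). The gripper opens to 93 mm and grips with 3 to 60 N. Pads are 15 mm wide; open, the fingers measure 128 mm over their backs; the gripper's body (75 mm by 188 mm) begins 65 mm behind the grasp point.
Start: joints at [-1.317, 0.13, 1.488, -0, 1.523, -0.085], TCP at [0.199, -0.566, 0.219] pointing down, gripper open.
Joint ranges: [-2.96, 2.96], [-0.89, 2.26], [0.02, 2.5], [-1.34, 4.48], [0, 2.73], [-2.66, 2.66]. Speed limits (rad/s): [2.39, 2.39, 2.79, 3.14, 3.14, 3.14].

INTERFACE

Orientations are given as a rotation vector (axis times angle).
In Python, from plant import * gives the robot as it stands.
- The arm moves only by the tool apply_moves, never from a script. Its argument "commands" is one flat list of numbers, 7 for each row, row after row: the shift along the world's x, y, z in cm, then the turn, a rotation vector about the world's x, y, z in rad, then the finger opening in cm, from 0 to 9.3. A call has 1 to 8 rows; each row shifts and turns the pose as measured when the row begins; what a row does not reach is not made up. A row lasts 1/8 s, in which the tool goes at most 62.5 mm and 10.7 degrees, less where a joint would pass 70% of its speed; a pose out of reach is approached as far as the arm can. A call with a gripper value outside its range is refused whole. The fingers move at their own pace and stop on an object; "squeeze" is the grip in N (left out, the last holds). Time passes only in rows, so rows that do not move let the fingers close. It gives the time, the measured TCP pose, the force and the opening at its end, in the units of the state.
- read_state(): the state, without advancing time (a new reading comes with each control period).
- read_camera(name): name is "side" or "top"; returns (picture, depth): 480x640x3 uint8, blue, green, red; 480x640 float32, m along the optical axis (not along the pixel's ray), 0 where there is no reading.
- camera_model(name): a dict with "intrinsics" (3x3 intrinsics, pixels), "dist_coeffs" ([k1, k2, p1, p2, k3] as OpenCV has them; the pictures are not rectified), "R" (3x3) and "t" (3): a world point X has camera coordinates R X + t. Camera axes: x right, y down, z forward; pixel columns grow to the right and rows downward; lengths in m; the calibration is good to about 2 mm. A picture is of the moment at which its call begins. camera_model takes no time and is no camera call.
- close_job(): hands the job in, once; it reports no verdict.
Trained networks look in the newest picture that a camera, given by its name, has taken for a name from the list of things; names that differ only in an ending like _2 or _b are one class to them, and where a whole thing is asked for, a point or a joint stands for the part that bears it (a point fixed in the world has none). Each returns a list of dicts, best first, with "conf" (0 to 1); they miss things now and then, are a little off and sometimes report something else, mostly with a low value. They report only what shows in the picture. A call takes as long as a camera call. They do not tell look-alikes from the thing itself.
- find_in(query, camera): "point" ([x, y, z] in m, in the coordinates of the camera as it stood for that picture, good to about 4 mm: the middle of the surface that is visible of it).
- cut_out(query, camera): "mask" (480x640 bool, what is visible of it).
- spot_point(query, camera): "point" ([x, y, z] in m, in the coordinates of the camera as it stood for that picture, good to about 4 mm: a listed point, or the origin of a listed thing).
The state is a dict: "t": time; "q": joint angles; "dq": joint speeds; "joint_torque": joint torques, N m; "tool_pos": TCP position; "orientation": TCP orientation; "force": force on the tool from outside, world axes, zero at the start; "wrist_torque": the same for the moment, N m; "opening": finger opening in m.
Only numpy, scipy, OpenCV 4.12 (cv2) and the standard library are available. Lean on these libraries where they do the work, as an engineer would, in place of code of your own. Each camera call takes 0.05 s, during which the arm holds its last target. There are 200 camera calls.

TASK

The chipped porcelain mortar on the feed shelf of the broken-ware bin is to be discarded without picking it up. With the fingertips, slide it steadily along the shelf, under the hanging flap and in over the ledge until it drops into the bin, then draw back so that the flap hangs shut again. Do not lift or shoot it, and leave the crucible and the beaker on the shelf and the things on the bench where they stand.

Things in the scene. Friction and masses are not known exactly. Their poses are not given: they have to be found in the camera images.
- bin: Fixed grey steel broken-ware bin with a bare steel feed shelf in front. Origin at bench height under the middle of the cabinet's front face, where the flap hangs. Its x axis is the feed direction (shelf, flap, cabinet), y to the left of that, z up. Cabinet 260 mm deep, 320 wide; its clear flat top is 76 mm above the shelf (186 above the bench).
- sill (a point): Point on the shelf's surface under the flap's hinge, mid-opening (bin frame x = 0, y = 0, 110 mm above the bench; bin's axes). The shelf is flat and level from x = -220 mm to the ledge at x = +25 mm, 314 mm wide, with side lips 11 mm high. Low lead-in rails (14 mm high) run from the sides of the opening out to x = -70 mm, y = +/-102 mm.
- ledge (a point): Middle of the shelf's inner end, a straight ledge 25 mm past the flap's hinge (bin frame x = +25 mm, y = 0, 110 mm above the bench). What goes over it drops 98 mm to the floor inside the cabinet.
- hinge (a point): Middle of the flap's hinge rod (8 mm thick), the upper edge of the opening, 70 mm above the shelf (bin frame x = 0, y = 0, 180 mm above the bench). The opening below it is 136 mm wide (y = -68 to +68 mm) and 66 mm high.
- flap (a joint): Angle of the flap, an aluminium sheet 130 mm wide and 66 mm long hung from the hinge rod across the opening, about 70 g. 0 = shut, hanging with its lower edge about 4 mm above the shelf; it grows as the lower edge swings into the cabinet and up, at most 1.45 rad. It opens inward only, with under 1 N of push, and falls shut by its weight in about half a second when nothing is under it.
- flap_edge (a point): Middle of the flap's lower edge; moves with the flap.
- mortar_mid (a point): The chipped mortar, a low wide white porcelain bowl on the shelf, Ø 80 mm at the rim, Ø 54 mm at the foot, 42 mm high, about 190 g, with a small pouring lip and a bare chip in the rim. This point is on its axis, half-way up (21 mm above its foot). Its z axis is the bowl's axis.
- crucible: Small white porcelain crucible with lid, Ø 46 mm, 44 mm high, on the shelf near one side; origin at its foot. A bystander, to be left alone.
- beaker: Small glass beaker, Ø 42 mm, 55 mm high, on the shelf near the other side; origin at its foot. A bystander.
- bottle_a: Clear glass reagent bottle, Ø 72 mm, 145 mm high, on the bench; origin at its foot. A bystander.
- bottle_b: Brown glass reagent bottle, Ø 62 mm, 125 mm high, on the bench; origin at its foot. A bystander.
- pestle: White porcelain pestle lying on the bench, 115 mm long, head Ø 29 mm; origin under its middle, at bench height. A bystander.
- tripod: Steel tripod with a square gauze on top, 125 mm square, 194 mm high, on the bench; origin at bench height under its middle. A bystander.
- dish: Glass crystallising dish, Ø 100 mm, 55 mm high, on the bench; origin at its foot. A bystander.
There are look-alikes about, which are no part of the job. What is shaped like the part that bears mortar_mid but red is not meant.

How it is judged:
On the way, in this order (a step that is already met when the one before it is completed fails the run):
1. the mortar stands under the pushed-open flap (value of joint flap above 0.5 rad and x of mortar_mid in the frame of bin above -0.03 m), for 0.1 s.
2. the mortar has dropped over the ledge into the bin (z of mortar_mid in the frame of bin below 0.085 m), for 0.2 s.
At the end, for the whole second after the job is handed in: The mortar lies at rest inside the cabinet, its middle at least 25 mm below the shelf's surface; the flap hangs shut (under 0.08 rad); the crucible and the beaker are within 20 mm of where they stood (z of mortar_mid in the frame of bin below 0.085 m and x of mortar_mid in the frame of bin between 0.02 and 0.26 m and y of mortar_mid in the frame of bin between -0.16 and 0.16 m and linear speed of mortar below 0.05 m/s and value of joint flap below 0.08 rad and distance of each of crucible, beaker from where it was at the start of the episode below 0.02 m); the robot touches nothing.
It fails at once if the mortar is lifted (its middle more than 18 mm above its height on the shelf) (z of mortar_mid in the frame of bin above 0.149 m).
It fails at once if the mortar is shot or knocked along the shelf (faster than 0.5 m/s before it reaches the ledge) (linear speed of mortar above 0.5 m/s and x of mortar_mid in the frame of bin below 0.02 m).
It fails at once if the mortar is tipped over on the shelf (angle between mortar_mid's own z axis and vertical above 0.6 rad and x of mortar_mid in the frame of bin below 0.02 m and z of mortar_mid in the frame of bin above 0.11 m).
It fails at once if the crucible or the beaker is moved by more than 20 mm or tipped (distance of any of crucible, beaker from where it was at the start of the episode above 0.02 m or angle between any of crucible, beaker's own z axis and vertical above 0.4 rad).
It fails at once if something on the bench is moved by more than 30 mm (distance of any of bottle_a, bottle_b, pestle, tripod, dish from where it was at the start of the episode above 0.03 m).
It also fails if it takes over 40 s, if anything falls off the work surface, if the arm or the gripper's body presses on something with over 40 N, if the wrist force passes 120 N, or if a joint passes its speed limit or range.

## Working session

There is one attempt and no reset: what is moved stays moved. The work goes in short steps, Python scripts to look and compute and a tool call to move; the robot and the scene stay as the last step left them, time stands still between calls to the robot, and variables do not carry over. Pictures are saved under pics/ and viewed, about 8 in all and at most 12, crops included, and the job is handed in when it is done.

Besides the shell and the picture viewer there is one more tool, called after ">>>" by a JSON object that holds its "method" and its "body", one argument or row to a line. apply_moves: Moves the arm, as the interface text tells. Its arguments: {"type":"object","properties":{"commands":{"type":"array"},"squeeze":{"type":"number"}},"required":["commands"]}

```bash
mkdir -p pics; cat > h.py <<'E'
from plant import *
import numpy as np, cv2
def W(cam,p):
    m=camera_model(cam); return np.array(m["R"]).T@(np.array(p)-np.array(m["t"]))
def pix(cam,X):
    m=camera_model(cam); r,_=cv2.Rodrigues(np.array(m["R"])); return cv2.projectPoints(np.array(X,float).reshape(-1,3),r,np.array(m["t"],float),np.array(m["intrinsics"]),np.array(m["dist_coeffs"]))[0].reshape(-1,2)
E
python3 - <<'E'
from h import *
for c in("top","side"):
    im,d=read_camera(c); cv2.imwrite(f"pics/{c}0.png",im)
    for q in("mortar_mid","sill","ledge","hinge","flap_edge","bin","crucible","beaker","tripod","bottle_a","bottle_b","dish"):
        for r in spot_point(q,c)[:3]: print(c,q,round(r["conf"],2),W(c,r["point"]).round(3))
print(read_state())
E
```

```text
top mortar_mid 0.97 [ 0.613 -0.26   0.016]
top mortar_mid 0.84 [ 0.582 -0.035  0.134]
top mortar_mid 0.75 [0.787 0.081 0.021]
top sill 0.94 [0.548 0.057 0.111]
top ledge 0.81 [0.545 0.081 0.111]
top hinge 0.87 [0.548 0.06  0.178]
top flap_edge 0.72 [0.547 0.067 0.112]
top flap_edge 0.53 [0.549 0.057 0.111]
top bin 0.59 [0.547 0.057 0.003]
top crucible 0.96 [ 0.418 -0.098  0.115]
top beaker 0.97 [ 0.684 -0.082  0.113]
top tripod 0.67 [ 0.72  -0.383  0.002]
top bottle_a 0.86 [ 0.577 -0.434  0.001]
top bottle_a 0.59 [ 0.442 -0.488  0.001]
top bottle_b 0.86 [ 0.577 -0.434  0.001]
top bottle_b 0.59 [ 0.442 -0.488  0.001]
top dish 0.73 [ 0.352 -0.256  0.   ]
side mortar_mid 0.83 [ 0.616 -0.268  0.022]
side mortar_mid 0.82 [ 0.579 -0.039  0.133]
side sill 0.77 [0.545 0.053 0.11 ]
side sill 0.68 [ 0.418 -0.102  0.113]
side hinge 0.85 [0.541 0.048 0.185]
side flap_edge 0.59 [0.542 0.06  0.111]
side crucible 0.66 [ 0.417 -0.102  0.111]
side beaker 0.73 [ 0.682 -0.085  0.11 ]
side beaker 0.73 [ 0.438 -0.491  0.002]
side bottle_a 0.84 [ 0.578 -0.439  0.004]
side bottle_a 0.6 [ 0.441 -0.491  0.00
[... 160 characters left out ...]
1  0.114]
side dish 0.88 [ 0.35  -0.265  0.004]
{'t': 1.3, 'q': array([-1.31738288e+00,  1.30386884e-01,  1.48824634e+00, -6.34082140e-06,
        1.52299868e+00, -8.53860380e-02]), 'dq': array([ 0.00176095, -0.00032029, -0.00165977, -0.00068882,  0.00023868,
       -0.00068387]), 'joint_torque': array([-1.17454201e-03, -5.59759641e+01, -4.92053926e+01,  7.68565130e-02,
        2.31337734e-02, -3.00230693e-05]), 'tool_pos': array([ 0.19943582, -0.56586805,  0.21861758]), 'orientation': array([-3.09658624e+00, -5.29637313e-01,  1.50868683e-05]), 'force': array([0.20667502, 0.54338511, 0.32451726]), 'wrist_torque': array([-0.0280894 ,  0.0197193 , -0.02574799]), 'opening': 0.09293317932310706}
```

View pics/top0.png

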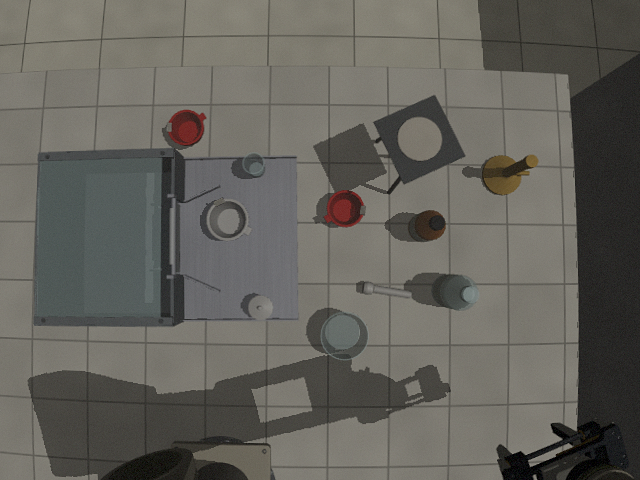

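View pics/side0.png

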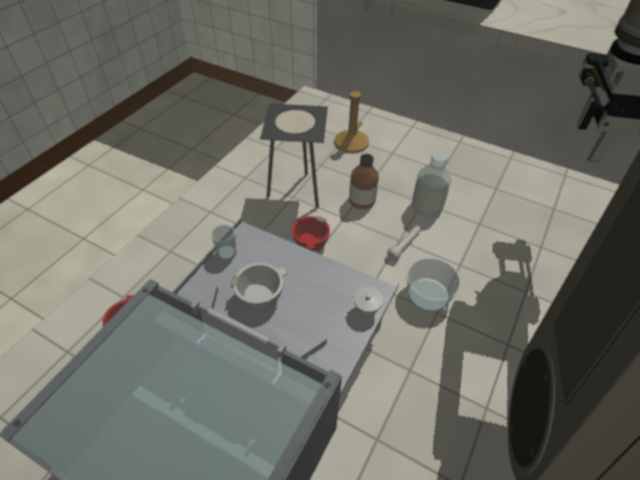

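The top view shows the white mortar at (228,220) on the shelf, the beaker at (253,166) and the crucible at (260,306). The red look-alikes are off the shelf at (345,208) and (186,128). The side view agrees, and feed runs roughly along world +y. Next I'll get the bin's yaw from the shelf edges.

```bash
cat > m.py <<'E'
from h import *
def ray(cam,uv,z):
    m=camera_model(cam);R=np.array(m["R"]);t=np.array(m["t"])
    p=cv2.undistortPoints(np.array([[uv]],float),np.array(m["intrinsics"]),np.array(m["dist_coeffs"]))[0,0]
    C=-R.T@t; d=R.T@np.r_[p,1]; return C+d*(z-C[2])/d[2]
E
python3 - <<'E'
from m import *
for uv in[(298,157),(298.5,319)]: print("shelf corner",ray("top",uv,.11).round(4))
for uv in[(38,153),(35,325),(183,150),(184,325)]: print("cab corner",ray("top",uv,.186).round(4))
im,d=read_camera("top")
r=[ (W("top",x["point"]),x) for x in cut_and if 0] if 0 else None
for x in cut_out("mortar_mid","top"):
    m=x["mask"].astype(np.uint8); c=max(cv2.findContours(m,0,1)[0],key=cv2.contourArea)
    e=cv2.minEnclosingCircle(c); el=cv2.fitEllipse(c); print(x["conf"],el,ray("top",el[0],.15).round(4))
cv2.imwrite("pics/crop.png",cv2.resize(im[140:330,160:310],None,fx=3.1,fy=3.1,interpolation=cv2.INTER_CUBIC))
E
```

```text
shelf corner [ 0.707  -0.1652  0.11  ]
shelf corner [ 0.3923 -0.1688  0.11  ]
cab corner [0.698  0.3171 0.186 ]
cab corner [0.3816 0.3083 0.186 ]
cab corner [0.7002 0.0403 0.186 ]
cab corner [0.3887 0.0308 0.186 ]
0.92 ((344.7971496582031, 208.47915649414062), (34.22599411010742, 38.16059494018555), 74.91461944580078) [ 0.6006 -0.2535  0.15  ]
0.86 ((227.74639892578125, 219.56077575683594), (40.556312561035156, 44.4528694152832), 127.58470153808594) [ 0.5786 -0.0371  0.15  ]
0.78 ((186.37059020996094, 127.24285125732422), (33.565250396728516, 37.3360481262207), 58.09510803222656) [0.7541 0.0461 0.15  ]
```

View pics/crop.png

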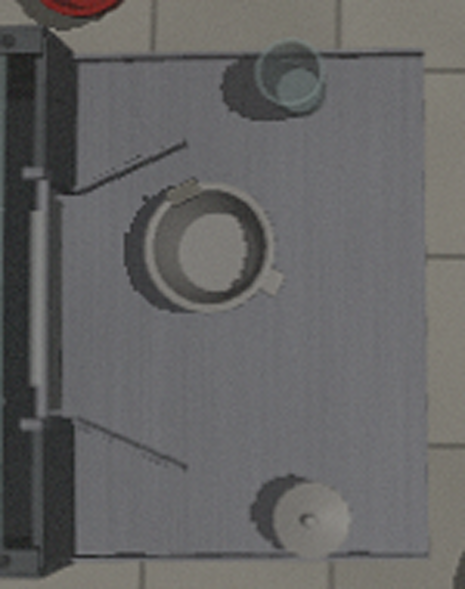

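>>> {"method": "apply_moves", "body": {
  "commands": [0,0,6,0,0,0.17,5.6,3,3,1,0,0,0.17,5.6,4,4.5,0,0,0,0.17,5.6,4,4.5,0,0,0,0.17,5.6,4,4.5,0,0,0,0.17,5.6,4,4.5,0,0,0,0.17,5.6,4,4.5,0,0,0,0.17,5.6,4,4.5,0,0,0,0,5.6]
}}

```text
t: 2.4
tool_pos: [0.4731, -0.2586, 0.2904]
orientation: [2.231, 2.208, -0.003]
force: [0.4, -0.5, 1.2]
opening: 0.056
```

>>> {"method": "apply_moves", "body": {
  "commands": [3.5,4,0,0.15,0,0.03,5.6,3.5,4,0,0.15,0,0,5.6,3,4,0,0.14,0,0,5.6,0,2,-3,0,0,0,5.6,0,0,-3,0,0,0,5.6,0,0,0,0,0,0,5.6]
}}

```text
t: 3.15
tool_pos: [0.579, -0.1086, 0.2295]
orientation: [-1.943, -2.002, -0.456]
force: [0.2, 0.9, -0.3]
opening: 0.0559
```

```bash
python3 - <<'E'
from m import *
from scipy.spatial.transform import Rotation as Q
s=read_state(); print(s["t"],s["tool_pos"],s["opening"],s["force"]); print(Q.from_rotvec(s["orientation"]).as_matrix().round(3))
E
```

```text
3.15 [ 0.57895545 -0.10864211  0.22950737] 0.05594957428196321 [ 0.24979568  0.94083031 -0.2645932 ]
[[-0.029  1.    -0.003]
 [ 0.9    0.027  0.436]
 [ 0.436  0.01  -0.9  ]]
```

>>> {"method": "apply_moves", "body": {
  "commands": [0,0,-3.5,0,0,0,5.6,0,0,-3.5,0,0,0,5.6,0,0,-2.0,0,0,0,5.6,0,0,-1.2,0,0,0,5.6,0,0,0,0,0,0,5.6]
}}

```text
t: 3.78
tool_pos: [0.5824, -0.111, 0.133]
orientation: [-1.948, -2.009, -0.462]
force: [0.7, -0.9, -0.4]
opening: 0.0558
```

```bash
python3 - <<'E'
from h import *
s=read_state(); print(s["t"],s["tool_pos"],s["force"])
a,_=read_camera("side"); b,_=read_camera("top")
v=np.hstack([cv2.resize(a[180:480,120:420],(400,400)),cv2.resize(b[100:350,120:370],(400,400))])
cv2.imwrite("pics/pre.png",v)
E
```

```text
3.775 [ 0.58241283 -0.11097068  0.13298093] [ 0.69024712 -0.86615838 -0.35871916]
```

View pics/pre.png

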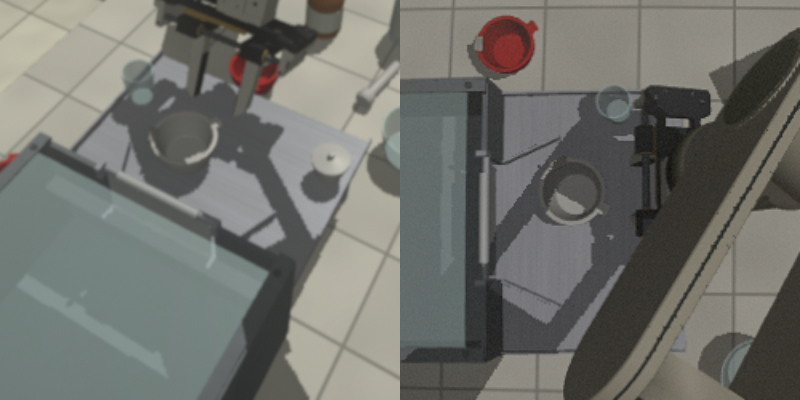

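The cradle, at (190,85) in the side half, is behind the mortar at (183,135), with the fingers straddling it and clear of the beaker and crucible. Now I'll lower slightly and approach.

>>> {"method": "apply_moves", "body": {
  "commands": [-0.2,0,-0.9,0,0,0,5.6,-0.1,1.5,-0.1,0,0,0,5.6,0,1.5,0,0,0,0,5.6,0,1.0,0,0,0,0,5.6,0,0.8,0,0,0,0,5.6,0,0.8,0,0,0,0,5.6]
}}

```text
t: 4.62
tool_pos: [0.581, -0.0515, 0.1261]
orientation: [-1.95, -2.015, -0.465]
force: [0.0, 0.2, -0.8]
opening: 0.0559
```

```bash
cat > look.py <<'E'
import sys
from h import *
s=read_state(); print(s["t"],s["tool_pos"].round(4),s["force"].round(1))
for c in("side","top"):
    im,_=read_camera(c)
    if c=="side": cv2.imwrite(sys.argv[1],cv2.resize(im[180:480,120:420],(600,600)))
    for q in("mortar_mid","beaker","crucible"):
        for r in spot_point(q,c)[:3]: print(c,q,round(r["conf"],2),W(c,r["point"]).round(3))
E
python3 look.py pics/a.png
```

```text
4.625 [ 0.581  -0.0515  0.1261] [ 0.   0.2 -0.8]
side mortar_mid 0.58 [ 0.579 -0.028  0.133]
side mortar_mid 0.47 [ 0.616 -0.267  0.024]
side beaker 0.83 [ 0.684 -0.083  0.111]
side crucible 0.59 [ 0.416 -0.101  0.112]
side crucible 0.47 [ 0.439 -0.358 -0.001]
top mortar_mid 0.95 [ 0.581 -0.026  0.13 ]
top mortar_mid 0.94 [0.79  0.078 0.019]
top mortar_mid 0.47 [ 0.444 -0.355  0.   ]
top beaker 0.67 [0.548 0.058 0.18 ]
top beaker 0.59 [ 0.681 -0.084  0.114]
top crucible 0.78 [ 0.413 -0.097  0.113]
top crucible 0.54 [0.546 0.056 0.003]
```

>>> {"method": "apply_moves", "body": {
  "commands": [-0.5,1.0,0,0,0,0,5.6,-0.5,1.0,0,0,0,0,5.6,-0.5,1.0,0,0,0,0,5.6,-0.5,1.0,0,0,0,0,5.6,-0.5,1.0,0,0,0,0,5.6]
}}

```text
t: 5.65
tool_pos: [0.5544, -0.0, 0.126]
orientation: [-1.952, -2.013, -0.466]
force: [1.2, -0.7, -0.6]
opening: 0.0561
```

```bash
python3 look.py pics/b.png
```

```text
5.65 [ 0.5544 -0.      0.126 ] [ 1.2 -0.7 -0.6]
side mortar_mid 0.73 [ 0.616 -0.264  0.022]
side mortar_mid 0.63 [0.55  0.026 0.134]
side beaker 0.46 [ 0.681 -0.083  0.11 ]
side crucible 0.48 [0.551 0.024 0.134]
top mortar_mid 0.86 [ 0.614 -0.262  0.018]
top mortar_mid 0.81 [0.552 0.028 0.132]
top mortar_mid 0.81 [0.788 0.077 0.02 ]
top beaker 0.37 [ 0.683 -0.083  0.115]
top crucible 0.71 [ 0.416 -0.098  0.111]
```

View pics/b.png

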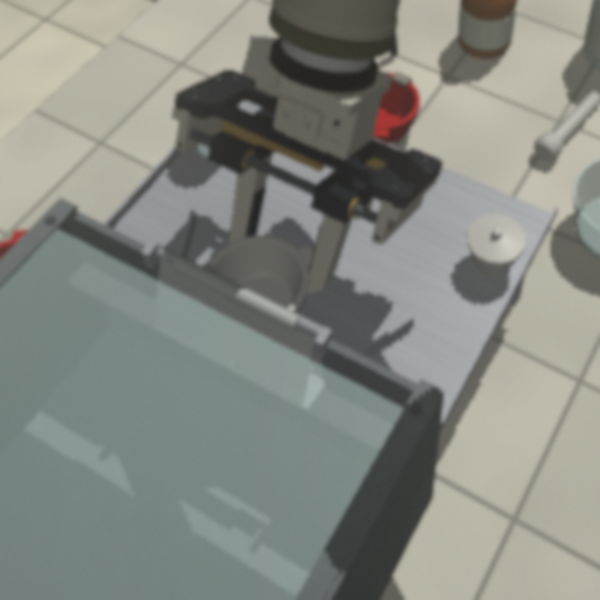

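>>> {"method": "apply_moves", "body": {
  "commands": [-0.3,0.9,0,0,0,0,5.6,-0.2,0.9,0,0,0,0,5.6,0,0.9,0,0,0,0,5.6,0,0.9,0,0.05,0,0,5.6,0,0.8,0,0.08,0,0,5.6]
}}

```text
t: 6.68
tool_pos: [0.5505, 0.0461, 0.1271]
orientation: [-1.873, -1.932, -0.585]
force: [-0.7, -2.1, -1.8]
opening: 0.056
```

```bash
python3 look.py pics/c.png
```

```text
6.675 [0.5505 0.0461 0.1271] [-0.7 -2.1 -1.8]
side mortar_mid 0.69 [ 0.615 -0.268  0.025]
side beaker 0.63 [ 0.682 -0.083  0.108]
side crucible 0.81 [ 0.416 -0.099  0.111]
side crucible 0.36 [ 0.35  -0.263  0.003]
top mortar_mid 0.96 [ 0.613 -0.264  0.016]
top mortar_mid 0.85 [0.79  0.078 0.021]
top mortar_mid 0.73 [0.55  0.072 0.13 ]
top beaker 0.6 [ 0.682 -0.081  0.113]
top crucible 0.92 [ 0.417 -0.098  0.111]
```

View pics/c.png

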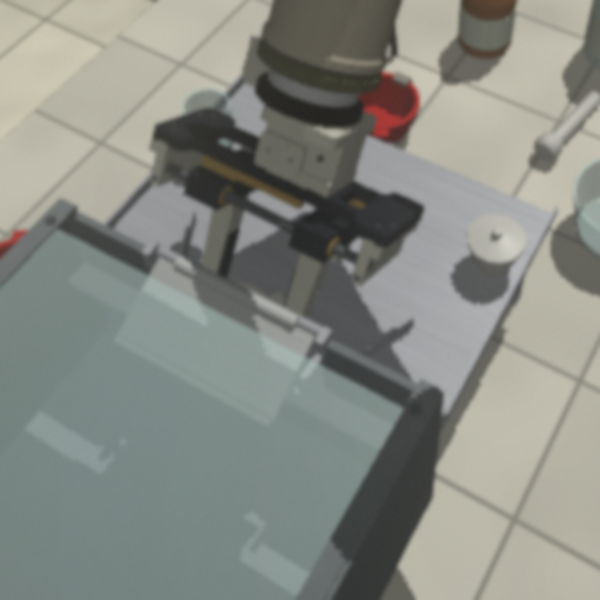

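The flap (about 210,330) is held well open over the mortar, and the bystanders haven't moved. I'll push it over the ledge now.

>>> {"method": "apply_moves", "body": {
  "commands": [0,0.8,0,0.08,0,0,5.6,0,0.8,0,0.08,0,0,5.6,0,0.8,0,0,0,0,5.6,0,0.6,0,0,0,0,5.6,0,0,0,0,0,0,5.6]
}}

```text
t: 7.7
tool_pos: [0.552, 0.0766, 0.1292]
orientation: [-1.776, -1.834, -0.717]
force: [0.3, -0.4, -0.0]
opening: 0.056
```

```bash
python3 look.py pics/d.png
```

```text
7.7 [0.552  0.0766 0.1292] [ 0.3 -0.4 -0. ]
side mortar_mid 0.63 [ 0.616 -0.27   0.023]
side beaker 0.95 [ 0.682 -0.084  0.11 ]
side crucible 0.66 [ 0.417 -0.104  0.11 ]
top mortar_mid 0.75 [0.79  0.078 0.02 ]
top mortar_mid 0.73 [0.543 0.082 0.11 ]
top mortar_mid 0.7 [ 0.619 -0.26   0.015]
top beaker 0.64 [ 0.682 -0.083  0.115]
```

View pics/d.png

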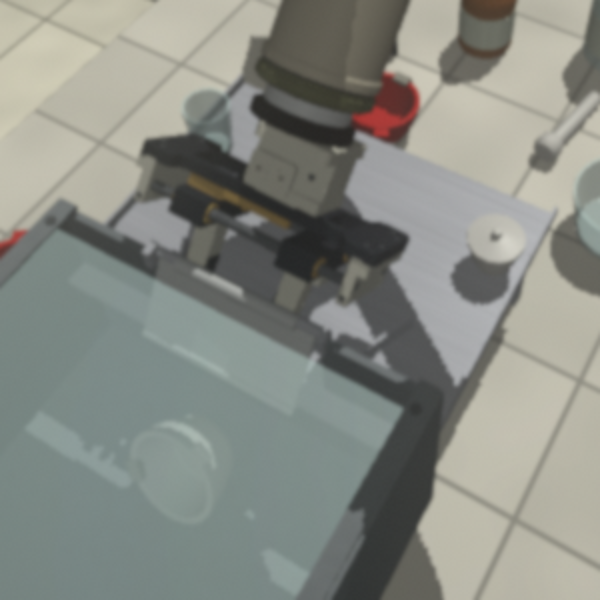

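The mortar lies on its side inside the cabinet at (178,470), seen through the clear top, and the fingers now hold the flap open. I'll draw back.

>>> {"method": "apply_moves", "body": {
  "commands": [-0.2,-1.5,0,0,0,0,5.6,0,-1.5,0,-0.08,0,0,5.6,0,-2,0,-0.08,0,0,5.6,0,-2,0,-0.08,0,0,5.6,0,-2.5,0,0,0,0,5.6,0,-2.5,0,0,0,0,5.6,0,-2,1.5,0,0,0,5.6,0,0,4,0,0,0,5.6]
}}

```text
t: 9.1
tool_pos: [0.5458, -0.0751, 0.1811]
orientation: [-1.93, -1.983, -0.501]
force: [0.4, 0.1, 0.3]
opening: 0.0561
```

>>> {"method": "apply_moves", "body": {
  "commands": [0,0,4,0,0,0,5.6,0,0,4,0,0,0,5.6,0,0,3,0,0,0,5.6,0,-4,0,0,0,0,5.6,0,-4,0,0,0,0,5.6,0,0,0,0,0,0,5.6]
}}

```text
t: 9.85
tool_pos: [0.5445, -0.1643, 0.299]
orientation: [-1.938, -1.984, -0.502]
force: [0.6, -0.7, -0.1]
opening: 0.0562
```

```bash
python3 look.py pics/e.png; python3 - <<'E'
from h import *
for c in("side","top"):
    for q in("hinge","flap_edge"):
        for r in spot_point(q,c)[:2]: print(c,q,round(r["conf"],2),W(c,r["point"]).round(3))
E
```

```text
9.85 [ 0.5445 -0.1643  0.299 ] [ 0.6 -0.7 -0.1]
side mortar_mid 0.87 [ 0.614 -0.267  0.022]
side mortar_mid 0.6 [ 0.682 -0.082  0.112]
side beaker 0.7 [ 0.682 -0.082  0.111]
side crucible 0.96 [ 0.416 -0.1    0.11 ]
top mortar_mid 0.59 [0.789 0.08  0.021]
top mortar_mid 0.49 [0.552 0.134 0.045]
top beaker 0.86 [ 0.684 -0.084  0.115]
top crucible 0.83 [ 0.417 -0.1    0.11 ]
side hinge 0.96 [0.542 0.05  0.183]
side flap_edge 0.72 [0.545 0.063 0.113]
top hinge 0.79 [0.547 0.057 0.178]
top flap_edge 0.62 [0.546 0.069 0.11 ]
```

View pics/e.png

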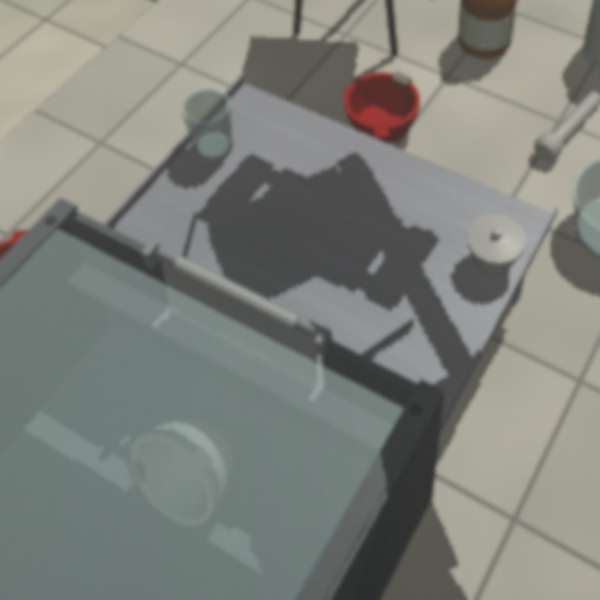

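The flap hangs shut, and its edge readings match those at the start. The mortar lies still inside at (178,470), and the beaker and crucible are where they were.

```bash
python3 -c "
from plant import *
print(close_job())"
```

```text
the job is handed in; nothing more can be done
None
```

I slid the mortar along the shelf with the fingers slightly open and tilted. It went under the flap and dropped over the ledge into the bin. I then drew the arm back clear and handed the job in at about 10 s.

The last checks, before handing in:
- **Mortar:** the top camera puts its middle at about z = 0.045 m, x ≈ 0.08 m in the bin frame. That is one low-confidence reading (0.49), and the side network did not find it in the bin. The side picture does show it lying inside the cabinet, in the same place as in the picture before I drew back.
- **Flap:** its lower edge reads within about 3 mm of where it was when shut at the start, in both cameras. I judged the angle from that and the picture, and did not measure it directly.
- **Crucible and beaker:** both are within about 2 mm of their starting positions.
- **Bench items:** the arm stayed clear of them and the late pictures show nothing disturbed, but I did not re-measure them all.
- **Robot:** it is clear of everything, with contact force near zero.

No check failed. `close_job` returned no verdict, so I can't confirm the result from its side.

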